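Sort sealed reagent tins by heft

ROBOT

A 6-joint arm with a two-finger parallel gripper is mounted at the origin on a cart in front of the work surface, level with it; the furniture and walls round the work are solid. World frame = base frame: x ahead of the robot, y to its left, z up, the work surface at z = 0. Lengths are in m, angles in rad, forces in N, time in s.
With the tool pointing down it reaches from about 0.25 to 0.725 m from the base axis. Payload 4 kg.
Tool frame: the origin (TCP) lies on the centre line of the jaws, within the pads' length; the fingertips stand 22 mm ahead of it and the grasp point (between the pads) lies 3 mm ahead of it; z points along the fingers, y is the line along which they close (so a half turn about z gives the same grasp; the last joint's range is limited). The gripper opens to 85 mm and grips with 20 to 120 N. Pads are 22 mm wide; open, the fingers measure 114 mm over their backs; the gripper's body (76 mm by 85 mm) begins 54 mm behind the grasp point. The pads swing forward as they close: fully open they stand 13 mm farther back than shut.
Start: joints at [1.198, 0.241, 0.005, 1.335, 0, 1.571], TCP at [0.182, 0.466, 0.253] pointing down, gripper open.
Joint ranges: [-2.72, 2.72], [-1.05, 1.87], [-1.09, 1.28], [-1.99, 2.15], [-1.42, 1.44], [-3.14, 3.14]. Speed limits (rad/s): [2.79, 2.79, 3.14, 3.14, 3.14, 3.14].

INTERFACE

Orientations are given as a unit quaternion [x, y, z, w].
In Python, from workcell import bot gives the robot as it stands.
- The arm moves only by the shell command python3 -m inch 'ROWS'. ROWS is JSON, one flat list of numbers, 7 for each row, row after row: the shift along the world's x, y, z in mm, then the turn, a rotation vector about the world's x, y, z in rad, then the opening in per cent of the stroke, from 0 (shut) to 100 (fully open). A call has 1 to 8 rows; each row is the pose to reach, as a shift and turn from the pose commanded when the call began; what a row does not reach only later rows make up. A row lasts 1/12 s, in which the tool goes at most 41.7 mm and 7.16 degrees, less where a joint would pass 70% of its speed; a pose out of reach is approached as far as the arm can. A call with a gripper value outside its range is refused whole. The fingers move at their own pace and stop on an object; the grip force is fixed at half the most. Time passes only in rows, so rows that repeat a pose let the fingers close. It gives the time, the measured TCP pose, the force, the opening and the grip force at its end, in the units of the state.
- bot.get_obs(): the state, without advancing time (a new reading comes with each control period).
- bot.camera(name): name is "scene" or "side" or "wrist"; returns the picture (420x560x3 uint8, blue, green, red); there is no depth.
- bot.camera_info(name): a dict with "intrinsics" (3x3 intrinsics, pixels), "distortion" ([k1, k2, p1, p2, k3] as OpenCV has them; the pictures are not rectified), "camera_from_world" (4x4, takes a point from world to camera coordinates); the wrist camera has in their place "hand_eye" (4x4, takes a point from camera to tool coordinates, whose origin is the TCP and whose axes are the flange's). Camera axes: x right, y down, z forward; pixel columns grow to the right and rows downward; lengths in m; the calibration is good to about 2 mm. A picture is of the moment at which its call begins: read the wrist's pose just before it. camera_info takes no time and is no camera call.
- bot.job_done(): hands the job in; it is judged then, once.
Trained networks look in the newest picture that a camera, given by its name, has taken for a name from the list of things; names that differ only in an ending like _2 or _b are one class to them, and where a whole thing is asked for, a point or a joint stands for the part that bears it (a point fixed in the world has none). Each returns a list of dicts, best first, with "confidence" (0 to 1); they miss things now and then, are a little off and sometimes report something else, mostly with a low value. They report only what shows in the picture. A call takes as long as a camera call.
- bot.silhouettes(camera, target): "mask" (420x560 bool, what is visible of it) and "uv" ([column, row] in pixels, amid what is visible of it).
- bot.spot_point(camera, target): "uv" ([column, row] in pixels: a listed point, or the origin of a listed thing).
The state is a dict: "clock": time; "joint_pos": joint angles; "joint_vel": joint speeds; "tau": joint torques, N m; "eef_pos": TCP position; "tool_rot": TCP orientation; "ft_force": force on the tool from outside, world axes, zero at the start; "ft_torque": the same for the moment, N m; "grip_width": finger opening in m; "grasp_force": force on a finger pad.
Only numpy, scipy, OpenCV 4.12 (cv2) and the standard library are available. Lean on these libraries where they do the work, as an engineer would, in place of code of your own. Each camera call takes 0.05 s, during which the arm holds its last target. There are 200 camera calls.

TASK

Lift each of the three closed tins to feel whether it is full or empty, and stand the full ones in the blue tray and the empty ones in the yellow tray. Set each tin down gently, upright inside the tray, never tipping or dropping it, and leave the bottles and the tall cylinder where they stand.

Things in the scene. Friction and masses are not known exactly. Their poses are not given: they have to be found in the camera images.
- tin_a_mid (a point): sealed metal tin, pale label, thin green stripe; all three look alike and start upright. Body 56 mm (own x) by 84 (own y) by 110 high; yaw within 0.4 rad. Fixed black cap on top, 30 mm across, 14 high. Full 0.53 to 0.71 kg, empty 0.17 to 0.21; neither look nor name tells which; one or two of the three are full. Point: centre of the body, 55 mm above its underside; z up.
- tin_b_mid (a point): sealed metal tin, pale label, thin green stripe; all three look alike and start upright. Body 56 mm (own x) by 84 (own y) by 110 high; yaw within 0.4 rad. Fixed black cap on top, 30 mm across, 14 high. Full 0.53 to 0.71 kg, empty 0.17 to 0.21; neither look nor name tells which; one or two of the three are full. Point: centre of the body, 55 mm above its underside; z up.
- tin_c_mid (a point): sealed metal tin, pale label, thin green stripe; all three look alike and start upright. Body 56 mm (own x) by 84 (own y) by 110 high; yaw within 0.4 rad. Fixed black cap on top, 30 mm across, 14 high. Full 0.53 to 0.71 kg, empty 0.17 to 0.21; neither look nor name tells which; one or two of the three are full. Point: centre of the body, 55 mm above its underside; z up.
- tray_blue: blue open tray for the full tins, fixed, on either side of the tins, yaw within 0.2 rad. Outside 208 mm (own x) by 86 (own y), inside 200 by 78, rim 30 mm above the worktop, floor 4 mm thick; room for two tins, one behind the other, their 84 mm length along the tray's x. Origin: centre of its underside.
- tray_yellow: yellow open tray for the empty tins, fixed, on either side of the tins, yaw within 0.2 rad. Outside 208 mm (own x) by 86 (own y), inside 200 by 78, rim 30 mm above the worktop, floor 4 mm thick; room for two tins, one behind the other, their 84 mm length along the tray's x. Origin: centre of its underside.
- amber_a: small amber bottle with white cap, 34 mm across, 92 mm high, standing close to a corner of one of the tins. Bystander, loose: do not knock or shift it. Origin: centre of its underside; z up.
- amber_b: small amber bottle with white cap, 34 mm across, 92 mm high, standing close to a corner of one of the tins. Bystander, loose: do not knock or shift it. Origin: centre of its underside; z up.
- amber_c: small amber bottle with white cap, 34 mm across, 92 mm high, standing close to a corner of one of the tins. Bystander, loose: do not knock or shift it. Origin: centre of its underside; z up.
- blue_bottle: small blue bottle with white cap, 27 mm across, 70 mm high, standing close to a corner of one of the tins. Bystander, loose: do not knock or shift it. Origin: centre of its underside; z up.
- cylinder_tall: slender translucent measuring cylinder on a foot 55 mm across, 154 mm high, standing behind the tins (wall cabinets hang over the back of the worktop, door handles from x = 0.57 m, undersides 0.46 m up). Bystander, loose: do not knock or shift it. Origin: centre of its underside; z up.

How it is judged:
At the end, for the whole second after the job is handed in: Every tin stands upright (within 0.1 rad) and at rest on the floor inside a tray, let go: each full tin in the blue tray, each empty one in the yellow tray (judged by the weight with which it presses on the tray, limit 3.7 N) (((x of tin_a_mid in the frame of tray_blue between -0.08 and 0.08 m and y of tin_a_mid in the frame of tray_blue between -0.035 and 0.035 m and z of tin_a_mid in the frame of tray_blue between 0.05 and 0.065 m and contact force between tin_a and tray_blue above 3.7 N) or (x of tin_a_mid in the frame of tray_yellow between -0.08 and 0.08 m and y of tin_a_mid in the frame of tray_yellow between -0.035 and 0.035 m and z of tin_a_mid in the frame of tray_yellow between 0.05 and 0.065 m and contact force between tin_a and tray_yellow between 0.5 and 3.7 N)) and angle between each of tin_a_mid, tin_b_mid, tin_c_mid's own z axis and vertical below 0.1 rad and linear speed of each of tin_a, tin_b, tin_c below 0.02 m/s and contact force between each of tin_a, tin_b, tin_c and the fingers below 0.1 N and ((x of tin_b_mid in the frame of tray_blue between -0.08 and 0.08 m and y of tin_b_mid in the frame of tray_blue between -0.035 and 0.035 m and z of tin_b_mid in the frame of tray_blue between 0.05 and 0.065 m and contact force between tin_b and tray_blue above 3.7 N) or (x of tin_b_mid in the frame of tray_yellow between -0.08 and 0.08 m and y of tin_b_mid in the frame of tray_yellow between -0.035 and 0.035 m and z of tin_b_mid in the frame of tray_yellow between 0.05 and 0.065 m and contact force between tin_b and tray_yellow between 0.5 and 3.7 N)) and ((x of tin_c_mid in the frame of tray_blue between -0.08 and 0.08 m and y of tin_c_mid in the frame of tray_blue between -0.035 and 0.035 m and z of tin_c_mid in the frame of tray_blue between 0.05 and 0.065 m and contact force between tin_c and tray_blue above 3.7 N) or (x of tin_c_mid in the frame of tray_yellow between -0.08 and 0.08 m and y of tin_c_mid in the frame of tray_yellow between -0.035 and 0.035 m and z of tin_c_mid in the frame of tray_yellow between 0.05 and 0.065 m and contact force between tin_c and tray_yellow between 0.5 and 3.7 N))); the robot touches nothing.
It fails at once if a tin is tipped by more than 0.6 rad (angle between any of tin_a_mid, tin_b_mid, tin_c_mid's own z axis and vertical above 0.6 rad).
It fails at once if a tin is dropped (falls from about 20 mm or more) ((contact force between tin_a and the fingers below 0.05 N and linear speed of tin_a above 0.6 m/s) or (contact force between tin_b and the fingers below 0.05 N and linear speed of tin_b above 0.6 m/s) or (contact force between tin_c and the fingers below 0.05 N and linear speed of tin_c above 0.6 m/s)).
It fails at once if a bottle or the tall cylinder is shifted more than 30 mm or knocked over (distance of any of amber_a, amber_b, amber_c, blue_bottle, cylinder_tall from where it was at the start of the episode above 0.03 m or angle between any of amber_a, amber_b, amber_c, blue_bottle, cylinder_tall's own z axis and vertical above 0.5 rad).
It also fails if it takes over 72 s, if anything falls off the work surface, if the arm or the gripper's body presses on something with over 40 N, if the wrist force passes 120 N, or if a joint passes its speed limit or range.

## Working session

There is one attempt and no reset: what is moved stays moved. The work goes in short steps, Python scripts to look and compute and a shell command to move; the robot and the scene stay as the last step left them, time stands still between calls to the robot, and variables do not carry over. Pictures are saved under pics/ and viewed, at most 13 in all, crops included, and the job is handed in when it is done.

```bash
mkdir -p pics; ls; python3 - <<'E'
from workcell import bot
import cv2,numpy as np
o=bot.get_obs();print(o['clock'],o['eef_pos'],o['tool_rot'],o['ft_force'],o['grip_width'])
a=bot.camera('scene');b=bot.camera('side')
cv2.imwrite('pics/a.png',a);cv2.imwrite('pics/b.png',b)
for c in('scene','side'):
  i=bot.camera_info(c);T=np.array(i['camera_from_world']);print(c,np.round(-T[:3,:3].T@T[:3,3],3),np.round(T[2,:3],2))
  for t in('tin_a_mid','tray_blue','tray_yellow','amber_a','blue_bottle','cylinder_tall'):
    print(t,[(np.round(d['uv']).tolist(),round(d['confidence'],2)) for d in bot.spot_point(c,t)])
E
```

```text
pics
0.0 [0.18189726 0.46511709 0.25241646] [ 1.85309691e-01  9.82679617e-01 -1.02479934e-03 -1.97280051e-04] [ 0.11098682  0.9079371  -0.17825396] 0.08549248390575245
scene [-0.18  -0.34   0.909] [ 0.6   0.3  -0.74]
tin_a_mid [([220.0, 201.0], 0.85)]
tray_blue [([156.0, 205.0], 0.94)]
tray_yellow [([403.0, 310.0], 0.91)]
amber_a [([192.0, 218.0], 0.9), ([338.0, 300.0], 0.8)]
blue_bottle [([298.0, 229.0], 0.54)]
cylinder_tall [([374.0, 226.0], 0.97)]
side [ 0.115 -0.585  0.644] [ 0.45  0.64 -0.63]
tin_a_mid [([292.0, 244.0], 0.61), ([228.0, 190.0], 0.56)]
tray_blue [([192.0, 180.0], 0.81)]
tray_yellow [([347.0, 360.0], 0.85)]
amber_a [([206.0, 202.0], 0.71), ([278.0, 322.0], 0.62)]
blue_bottle [([293.0, 244.0], 0.73)]
cylinder_tall [([368.0, 260.0], 0.68)]
```

View pics/a.png

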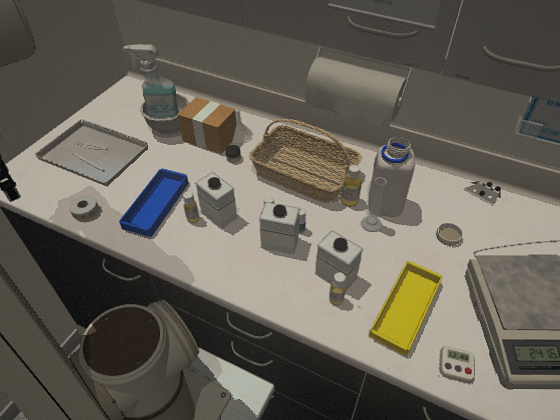

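View pics/b.png

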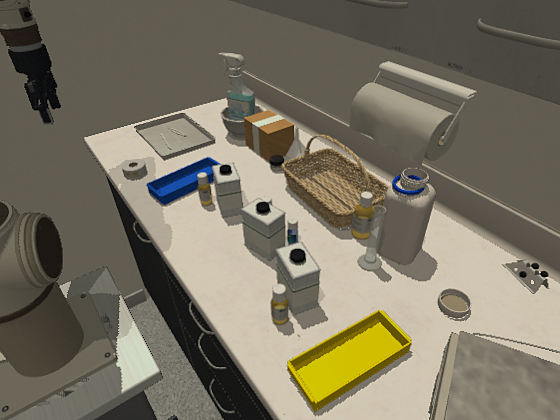

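The scene view shows tins at about (216,200), (280,227) and (339,257), with amber bottles at (192,208), (338,290) and (350,187). The blue bottle is at (302,220), something is partly hidden at (268,205), and the cylinder is at (373,215). The blue tray is on the left at (156,202) and the yellow one on the right at (407,308). Next I fit box models to the silhouettes.

```bash
cat > h.py <<'E'
from workcell import bot
import cv2,numpy as np
from scipy.optimize import minimize,least_squares
def box(x,y,z0,z1,cx=0,cy=0):return [(cx+a*x/2,cy+b*y/2,z) for a in(-1,1) for b in(-1,1) for z in(z0,z1)]
def cyl(d,z0,z1):return [(d/2*np.cos(t),d/2*np.sin(t),z) for t in np.arange(0,6.28,.5) for z in(z0,z1)]
TIN=[box(.056,.084,0,.11),cyl(.03,.11,.124)]; TRAY=[box(.208,.086,0,.03)]
AMB=[cyl(.034,0,.06),cyl(.02,.06,.092)]; BLU=[cyl(.027,0,.045),cyl(.016,.045,.07)]; CYL=[cyl(.055,0,.008),cyl(.024,0,.154)]
class Cam:
  def __init__(s,n):
    o=bot.get_obs();i=bot.camera_info(n);s.n=n;s.K=np.array(i['intrinsics']);s.D=np.array(i['distortion'])
    if n=='wrist':
      from scipy.spatial.transform import Rotation as R
      M=np.eye(4);M[:3,:3]=R.from_quat(o['tool_rot']).as_matrix();M[:3,3]=o['eef_pos']
      s.T=np.linalg.inv(M@np.array(i['hand_eye']))
    else:s.T=np.array(i['camera_from_world'])
    s.img=bot.camera(n)
  def proj(s,P):return cv2.projectPoints(np.array(P,float),cv2.Rodrigues(s.T[:3,:3])[0],s.T[:3,3],s.K,s.D)[0][:,0]
  def ray(s,uv,z):
    p=cv2.undistortPoints(np.array([[uv]],float),s.K,s.D)[0,0];d=s.T[:3,:3].T@[p[0],p[1],1];c=-s.T[:3,:3].T@s.T[:3,3]
    return (c+d*(z-c[2])/d[2])[:2]
def place(parts,p,z=0):
  c,s=np.cos(p[2]),np.sin(p[2]);R=np.array([[c,-s,0],[s,c,0],[0,0,1]])
  return [np.array(q)@R.T+[p[0],p[1],z] for q in parts]
def rend(cam,parts,p):
  m=np.zeros((420,560),np.uint8)
  for q in place(parts,p):
    cv2.fillConvexPoly(m,np.round(cv2.convexHull(cam.proj(q).astype(np.float32))*16).astype(np.int32),1,cv2.LINE_8,4)
  return m>0
def fit(obs,parts,p0,yaw):
  f=lambda v:sum(1-(m&(r:=rend(c,parts,(*v,) if yaw else (*v,0)))).sum()/(m|r).sum() for c,m in obs)/len(obs)
  best=None
  for y0 in ([-.25,0,.25] if yaw else [0]):
    x0=[*p0[:2],y0][:3 if yaw else 2]
    s=np.array([x0]+[np.array(x0)+np.eye(len(x0))[i]*[.012,.012,.15][i] for i in range(len(x0))])
    r=minimize(f,x0,method='Nelder-Mead',options=dict(initial_simplex=s,xatol=2e-4,fatol=1e-4,maxiter=150))
    if best is None or r.fun<best.fun:best=r
  return np.round(best.x,4),round(best.fun,3)
E
python3 - <<'E'
from h import *
cs=[Cam('scene'),Cam('side')]
for t,parts,h,yaw in(('tin_a_mid',TIN,.055,1),('tray_blue',TRAY,.01,1),('tray_yellow',TRAY,.01,1),('amber_a',AMB,.045,0),('blue_bottle',BLU,.035,0),('cylinder_tall',CYL,.07,0)):
  D=[[(d,c.ray(d['uv'],h)) for d in bot.silhouettes(c.n,t) if d['confidence']>.25] for c in cs]
  for k in(0,1):
    for d,w in D[k]: print(t,cs[k].n,np.round(w,3),round(d['confidence'],2),d['mask'].sum(),end=' | ')
  print()
  for d,w in D[0]:
    m=[(e,v) for e,v in D[1] if np.hypot(*(v-w))<.06]
    o=[(cs[0],d['mask'])]+([(cs[1],min(m,key=lambda q:np.hypot(*(q[1]-w)))[0]['mask'])] if m else [])
    print('  fit',len(o),*fit(o,parts,w,yaw))
  if t[:3]in('amb','blu','cyl'):
    for d,w in D[1]:print('  side',*fit([(cs[1],d['mask'])],parts,w,0))
  if t[:3]=='tra':
    for k in(0,1):print('  single',fit([(cs[k],D[k][0][0]['mask'])],parts,D[k][0][1],1))
E
```

```text
tin_a_mid scene [0.493 0.183] 0.63 1642 | tin_a_mid side [0.491 0.17 ] 0.57 1291 | 
  fit 2 [ 0.4843  0.1794 -0.3444] 0.046
tray_blue scene [0.433 0.351] 0.83 2458 | tray_blue side [0.426 0.358] 0.73 1548 | 
  fit 2 [0.4427 0.3479 0.1513] 0.122
  single (array([0.4423, 0.3483, 0.1494]), np.float64(0.033))
  single (array([0.4422, 0.3456, 0.1558]), np.float64(0.207))
tray_yellow scene [ 0.425 -0.344] 0.83 3655 | tray_yellow side [ 0.418 -0.344] 0.94 6484 | 
  fit 2 [ 0.4307 -0.3416 -0.0809] 0.027
  single (array([ 0.4312, -0.3414, -0.0735]), np.float64(0.037))
  single (array([ 0.4308, -0.342 , -0.078 ]), np.float64(0.013))
amber_a scene [ 0.383 -0.192] 0.77 475 | amber_a scene [0.435 0.23 ] 0.74 364 | amber_a scene [0.563 0.075] 0.45 57 | amber_a side [ 0.377 -0.203] 0.97 590 | amber_a side [0.434 0.232] 0.84 374 | amber_a side [0.554 0.092] 0.62 47 | 
  fit 2 [ 0.3833 -0.1936] 0.114
  fit 2 [0.4431 0.2333] 0.118
  fit 2 [0.5383 0.0667] 0.879
  side [ 0.3858 -0.1901] 0.127
  side [0.4425 0.2312] 0.118
  side [0.5554 0.1029] 0.889
blue_bottle scene [ 0.539 -0.03 ] 0.5 138 | blue_bottle side [ 0.536 -0.038] 0.66 328 | 
  fit 2 [ 0.5374 -0.0326] 0.285
  side [ 0.5393 -0.03  ] 0.114
cylinder_tall scene [ 0.61  -0.205] 0.59 608 | cylinder_tall side [ 0.623 -0.208] 0.63 946 | 
  fit 2 [ 0.6349 -0.1914] 0.121
  side [ 0.6342 -0.192 ] 0.064
```

```bash
python3 -m inch '[30,-60,40,0,0,-0.12,100, 60,-120,90,0,0,-0.3,100, 90,-180,90,0,0,-0.5,100, 240,-360,100,0,0,-1.0,100, 240,-420,100,0,0,-1.2,100, 240,-460,100,0,0,-1.2,100, 240,-460,100,0,0,-1.2,100, 240,-460,100,0,0,-1.2,100]'
```

```text
clock: 2.07
eef_pos: [0.332, 0.1854, 0.3342]
tool_rot: [0.634, 0.773, 0.0, 0.0]
ft_force: [1.1, -0.5, 0.1]
grip_width: 0.0854
grasp_force: 0.0
```

```bash
python3 -m inch '[80,-180,10,0,0,-0.2,100, 80,-180,10,0,0,-0.2,100, 80,-180,10,0,0,-0.2,100, 80,-180,10,0,0,-0.2,100, 80,-180,10,0,0,-0.2,100, 80,-180,10,0,0,-0.2,100, 80,-180,10,0,0,-0.2,100,80,-180,10,0,0,-0.2,100]'
python3 - <<'E'
from h import *
print(np.round(bot.get_obs()['joint_pos'],2),bot.get_obs()['tool_rot'])
c=Cam('wrist');cv2.imwrite('pics/c.png',c.img);np.save('Tw.npy',c.T)
for t,parts,h,yaw in(('tin_a_mid',TIN,.055,1),('tray_blue',TRAY,.01,1),('tray_yellow',TRAY,.01,1),('amber_a',AMB,.06,0),('blue_bottle',BLU,.035,0)):
  for d in bot.silhouettes('wrist',t):
    if d['confidence']>.25:
      w=c.ray(d['uv'],h);print(t,round(d['confidence'],2),np.round(d['uv']),d['mask'].sum(),np.round(w,3),*fit([(c,d['mask'])],parts,w,yaw))
E
```

```text
clock: 2.73
eef_pos: [0.4114, 0.0072, 0.3436]
tool_rot: [0.706, 0.708, -0.0, -0.0]
ft_force: [-0.2, 0.1, -0.5]
grip_width: 0.0854
grasp_force: 0.0
[0.02 0.04 0.   1.53 0.   1.59] [ 7.06290836e-01  7.07921690e-01 -5.26127098e-05 -3.65119938e-04]
tin_a_mid 0.61 [352.  23.] 3573 [0.481 0.161] [ 0.4862  0.1811 -0.3173] 0.016
tray_yellow 0.66 [294. 361.] 4629 [ 0.426 -0.316] [ 0.4339 -0.3253  0.0911] 0.427
amber_a 0.84 [377. 133.] 979 [0.516 0.048] [0.5203 0.046 ] 0.077
amber_a 0.61 [265. 306.] 1147 [ 0.384 -0.182] [ 0.3835 -0.1941] 0.085
blue_bottle 0.88 [385. 196.] 563 [ 0.539 -0.034] [ 0.5386 -0.0341] 0.19
blue_bottle 0.56 [445. 294.] 1062 [ 0.637 -0.179] [ 0.6366 -0.1763] 0.438
```

View pics/c.png

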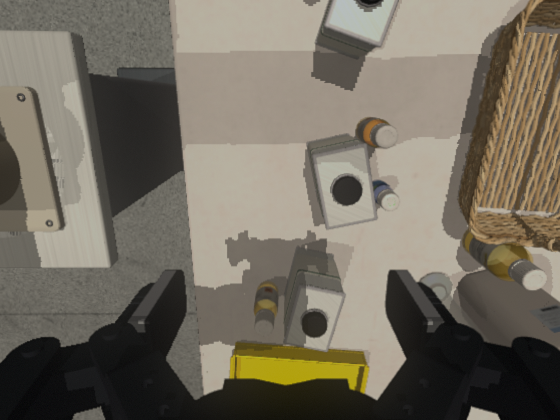

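The wrist view has +x to the right and +y up. Tin 2 has its cap at (347,190), with an amber bottle at (377,133) off its back-left corner and the blue bottle at (385,196) on its +x face. Tin 3 has its cap at (314,323). The networks missed tins 2 and 3, so I enlarge those.

```bash
python3 - <<'E'
import cv2
from h import *
a=cv2.imread('pics/c.png')[110:370,200:420];cv2.imwrite('pics/d.png',cv2.resize(a,None,fx=2.3,fy=2.3,interpolation=cv2.INTER_CUBIC))
for n in('scene','side','wrist'):
  c=Cam(n)
  for d in bot.silhouettes(n,'tin_b_mid'):
      w=c.ray(d['uv'],.06);print(n,round(d['confidence'],2),np.round(d['uv']),d['mask'].sum(),np.round(w,3),*fit([(c,d['mask'])],TIN,w,1))
  print([(np.round(c.ray(d['uv'],.055),3),round(d['confidence'],2)) for d in bot.spot_point(n,'tin_b_mid')])
E
```

```text
scene 0.81 [277. 226.] 1760 [ 0.471 -0.002] [ 0.4732 -0.0048  0.2586] 0.045
[(array([ 0.473, -0.004]), 0.61)]
side 0.8 [262. 231.] 2019 [ 0.464 -0.017] [ 0.4729 -0.0077  0.0773] 0.078
[(array([ 0.464, -0.022]), 0.79)]
wrist 0.65 [338. 180.] 4975 [ 0.475 -0.008] [ 0.4749 -0.0045  0.2201] 0.032
[]
```

View pics/d.png

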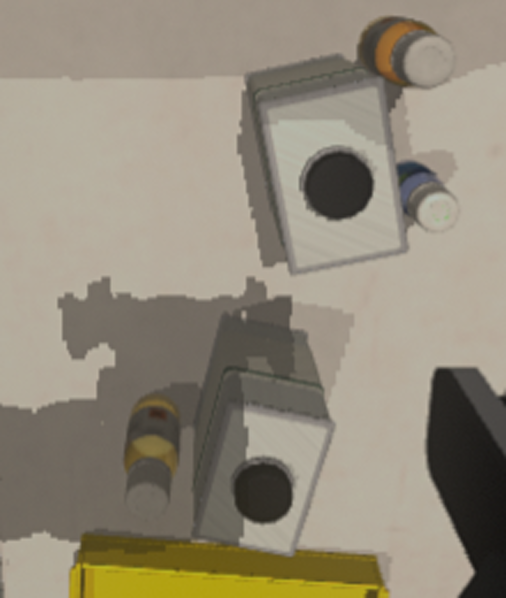

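```bash
python3 - <<'E'
from h import *
c=Cam('wrist');loc=np.array([(-.028,.042,.11),(.028,.042,.11),(.028,-.042,.11),(-.028,-.042,.11)])
for uv,p0 in(([(312.2,152.2),(366.5,144.8),(376.1,217.4),(327.4,228.3)],(.474,-.005,.2)),([(301.3,286.1),(344.3,294.8),(327.4,350),(283.9,343.9)],(.43,-.17,-.2))):
  r=least_squares(lambda p:(c.proj(place([loc],p)[0])-uv).ravel(),p0);print(np.round(r.x,4),np.round(r.fun,1))
print([np.round(c.ray(u,.124),4) for u in((347,190),(314,323.5))])
for n in('scene','side'):
  c=Cam(n)
  for k in range(1):
   for d in bot.silhouettes(n,'tin_c_mid'):
      w=c.ray(d['uv'],.06);print(n,round(d['confidence'],2),np.round(w,3),*fit([(c,d['mask'])],TIN,w,1))
# cap centre of third by dark pixels in scene/side
for n,u in(('scene',(340,243)),('side',(298,255))):
  print(n,Cam(n).ray(u,.124))
E
```

```text
[ 0.4754 -0.0038  0.2048] [ 0.3  1.3  0.3 -2.4  0.7  1.3 -1.3  0. ]
[ 0.4465 -0.168  -0.2201] [-1.8 -1.3  1.7 -0.6  0.3  2.3 -0.2 -0. ]
[array([ 0.4744, -0.0034]), array([ 0.4451, -0.1631])]
scene 0.95 [ 0.443 -0.162] [ 0.443  -0.1689 -0.1326] 0.136
side 0.89 [ 0.449 -0.165] [ 0.4443 -0.17   -0.272 ] 0.074
scene [ 0.44059495 -0.1699183 ]
side [ 0.44241407 -0.17546426]
```

```bash
python3 -m inch '[64,-11,-20,0,0,0.1,90, 64,-11,-60,0,0,0.215,90, 64,-11,-100,0,0,0.215,90, 64,-11,-140,0,0,0.215,90, 64,-11,-165,0,0,0.215,90, 64,-11,-165,0,0,0.215,90, 64,-11,-165,0,0,0.215,90, 64,-11,-165,0,0,0.215,90]'
python3 - <<'E'
from h import *
from scipy.spatial.transform import Rotation as R
c=Cam('wrist');cv2.imwrite('pics/e.png',c.img);y=R.from_quat(bot.get_obs()['tool_rot']).as_matrix()[:,1];print(np.arctan2(y[1],y[0]),bot.get_obs()['eef_pos'],bot.get_obs()['ft_force'])
E
```

```text
clock: 4.5
eef_pos: [0.477, -0.0038, 0.1807]
tool_rot: [0.626, 0.78, 0.001, 0.001]
ft_force: [-0.4, 1.0, 1.5]
grip_width: 0.0769
grasp_force: 0.0
0.21804276286556964 [ 0.47762382 -0.00379513  0.18149458] [ 0.5001393  -0.8409874   0.60592306]
```

View pics/e.png

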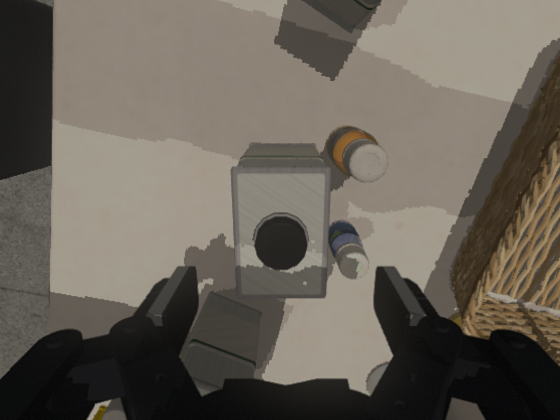

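The wrist view shows tin 2 centred between the fingers, with its cap at (281,243). The blue bottle at (347,250) and the amber one at (358,155) are on the +x side. I grasp high so the fingertips stay above the blue bottle.

```bash
python3 -m inch '[-2,0,-30,0,0,0,90, -2,0,-60,0,0,0,90, -2,0,-75,0,0,0,90, -2,0,-82,0,0,0,90, -2,0,-82,0,0,0,90, -2,0,-82,0,0,0,90, -2,0,-82,0,0,0,0, -2,0,-82,0,0,0,0]'; python3 -m inch '[0,0,0,0,0,0,0,0,0,0,0,0,0,0,0,0,0,0,0,0,0,0,0,0,0,0,0,0,0,0,0,0,0,0,0]'
```

```text
clock: 5.22
eef_pos: [0.4749, -0.0039, 0.0987]
tool_rot: [0.626, 0.78, 0.001, 0.001]
ft_force: [-9.4, -0.3, 25.4]
grip_width: 0.0552
grasp_force: 57.6
clock: 5.63
eef_pos: [0.4749, -0.0039, 0.0988]
tool_rot: [0.626, 0.78, 0.001, 0.001]
ft_force: [-3.0, -0.2, 6.0]
grip_width: 0.0553
grasp_force: 65.0
```

```bash
python3 -m inch '[0,0,10,0,0,0,0, 0,0,30,0,0,0,0, 0,0,60,0,0,0,0, 0,0,90,0,0,0,0, 0,0,110,0,0,0,0, 0,0,120,0,0,0,0, 0,0,120,0,0,0,0,0,0,120,0,0,0,0]';python3 -m inch '[0,0,0,0,0,0,0, 0,0,0,0,0,0,0, 0,0,0,0,0,0,0, 0,0,0,0,0,0,0]'; python3 -c "
from workcell import bot
for i in range(3):
  bot.camera('wrist');o=bot.get_obs();print(o['ft_force'],o['grip_width'],o['ft_torque'])"
```

```text
clock: 6.3
eef_pos: [0.4735, -0.0038, 0.2169]
tool_rot: [0.626, 0.78, 0.0, 0.0]
ft_force: [-1.1, 0.5, -7.0]
grip_width: 0.0554
grasp_force: 66.1
clock: 6.63
eef_pos: [0.473, -0.0038, 0.2157]
tool_rot: [0.626, 0.78, -0.001, -0.001]
ft_force: [1.0, -0.0, -5.8]
grip_width: 0.0554
grasp_force: 66.1
[-0.54117145  1.22742881 -5.18855549] 0.0555483008929345 [ 0.00537047 -0.04079356  0.00298694]
[-0.11768482  1.05598704 -6.18332175] 0.0554447613017171 [ 0.06538754 -0.0038358   0.03290081]
[-0.29618855 -0.22489974 -6.32600893] 0.05505709648211562 [ 0.04551679 -0.04326169  0.0398286 ]
```

About 6 N, so tin 2 is full and goes to the blue tray's far slot.

```bash
python3 -m inch '[0,5,12,0,0,0.05,0, 0,20,24,0,0,0.15,0, 2,45,28,0,0,0.27,0, 4,75,28,0,0,0.39,0, 6,105,28,0,0,0.51,0, 8,135,28,0,0,0.63,0, 10,165,28,0,0,0.75,0, 11,195,28,0,0,0.87,0]';python3 -m inch '[1,30,0,0,0,0.12,0, 2,60,0,0,0,0.24,0, 3,90,0,0,0,0.36,0, 4,120,0,0,0,0.48,0, 5,145,0,0,0,0.58,0, 6,160,0,0,0,0.63,0, 6,164,0,0,0,0.63,0, 6,164,0,0,0,0.63,0]';python3 -m inch '[0,0,0,0,0,0,0, 0,0,0,0,0,0,0, 0,0,0,0,0,0,0]'
cat >> h.py <<'E'
from scipy.spatial.transform import Rotation as R
def st():
  o=bot.get_obs();M=R.from_quat(o['tool_rot']).as_matrix();y=M[:,1]
  print('yaw',round(np.arctan2(y[1],y[0]),4),'pos',np.round(o['eef_pos'],4),'F',np.round(o['ft_force'],1),'w',round(o['grip_width'],4),'tz',np.round(M[:,2],3),'q',np.round(o['joint_pos'],2),o['clock'])
E
python3 -c "
from h import *
st();c=Cam('wrist');cv2.imwrite('pics/f.png',c.img)
for t in('tray_blue',):
  for k in('scene','wrist'):
    c=Cam(k)
    for d in bot.silhouettes(k,t):print(k,d['confidence'],fit([(c,d['mask'])],TRAY,(.4425,.348),1))
"
```

```text
clock: 7.45
eef_pos: [0.4846, 0.1926, 0.2446]
tool_rot: [0.236, 0.972, -0.0, 0.0]
ft_force: [0.6, -0.2, -5.5]
grip_width: 0.0554
grasp_force: 66.3
clock: 8.12
eef_pos: [0.4902, 0.3564, 0.2438]
tool_rot: [-0.074, 0.997, -0.0, -0.001]
ft_force: [0.1, 0.1, -5.8]
grip_width: 0.0554
grasp_force: 66.3
clock: 8.37
eef_pos: [0.4908, 0.3539, 0.2448]
tool_rot: [-0.073, 0.997, -0.0, -0.0]
ft_force: [0.4, 0.9, -5.6]
grip_width: 0.0552
grasp_force: 66.3
yaw 1.7161 pos [0.4908 0.3539 0.2448] F [ 0.4  0.9 -5.6] w 0.0552 tz [-0. -0. -1.] q [ 0.62  0.46  0.29  1.41 -0.    0.48] 8.3667
scene 0.95 (array([0.4416, 0.3491, 0.1417]), np.float64(0.033))
scene 0.39 (array([ 0.4425,  0.348 , -0.25  ]), np.float64(1.0))
wrist 0.88 (array([0.3683, 0.3385, 0.1444]), np.float64(0.032))
```

View pics/f.png

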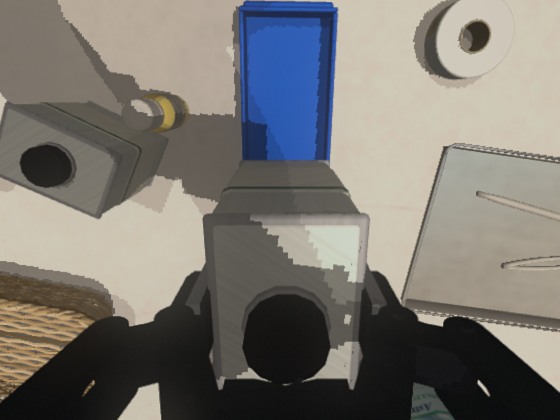

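The wrist view shows the tin's axis (column 287) lined up with the blue tray's axis (column 288), and the tray's near end at row 5.

```bash
python3 -c "
from h import *
i=bot.camera_info('wrist');c=Cam('wrist');print(c.ray((288,5),.03),'expect',.4425-.103,.3326)"
python3 -m inch '[0,2,-30,0,0,0,0, 0,2,-60,0,0,0,0, 0,2,-90,0,0,0,0, 0,2,-110,0,0,0,0, 0,2,-125,0,0,0,0, 0,2,-125,0,0,0,0, 0,2,-125,0,0,0,0]'
```

```text
[0.3399436  0.33632813] expect 0.3395 0.3326
clock: 9.25
eef_pos: [0.4901, 0.3567, 0.119]
tool_rot: [-0.073, 0.997, -0.001, -0.001]
ft_force: [-0.4, -0.2, -4.4]
grip_width: 0.0551
grasp_force: 66.8
```

```bash
python3 -m inch '[0,0,-6,0,0,0,0, 0,0,-10,0,0,0,0, 0,0,-13,0,0,0,0, 0,0,-14,0,0,0,0, 0,0,-15,0,0,0,0, 0,0,-15,0,0,0,0, 0,0,-15,0,0,0,0]'
```

```text
clock: 9.83
eef_pos: [0.4907, 0.3573, 0.1049]
tool_rot: [-0.074, 0.997, 0.0, 0.0]
ft_force: [-0.3, 0.3, -5.3]
grip_width: 0.0552
grasp_force: 67.1
```

```bash
python3 -m inch '[0,0,-1,0,0,0,0, 0,0,-2,0,0,0,0, 0,0,-2,0,0,0,0, 0,0,-2,0,0,0,0, 0,0,-2,0,0,0,0]'
```

```text
clock: 10.25
eef_pos: [0.4908, 0.3574, 0.103]
tool_rot: [-0.074, 0.997, 0.0, 0.0]
ft_force: [0.5, 0.0, -3.5]
grip_width: 0.0548
grasp_force: 67.0
```

```bash
python3 -m inch '[0,0,-1,0,0,0,0, 0,0,-1,0,0,0,0, 0,0,-1,0,0,0,0, 0,0,-1,0,0,0,90, 0,0,-1,0,0,0,90, 0,0,-1,0,0,0,90, 0,0,-1,0,0,0,90, 0,0,-1,0,0,0,90]'; python3 -c "
from h import *
st()"
```

```text
clock: 10.92
eef_pos: [0.4907, 0.3573, 0.1016]
tool_rot: [-0.074, 0.997, 0.0, 0.0]
ft_force: [0.2, 0.1, -1.1]
grip_width: 0.0768
grasp_force: 0.0
yaw 1.718 pos [0.4907 0.3573 0.1016] F [ 0.2  0.1 -1.1] w 0.0768 tz [ 0.  0. -1.] q [ 0.63  0.55  0.06  1.08 -0.    0.48] 10.9167
```

```bash
python3 -m inch '[0,0,20,0,0,0,90, 0,0,60,0,0,0,90, 0,0,95,0,0,0,90, 0,-20,110,0,0,0.12,90, 0,-50,110,0,0,0.24,90, -1,-80,110,0,0,0.36,90, -2,-110,110,0,0,0.48,90, -3,-140,110,0,0,0.6,90]';python3 -m inch '[-1,-20,-10,0,0,0.12,90, -1,-37,-20,0,0,0.24,90, -1,-37,-20,0,0,0.36,90, -1,-37,-20,0,0,0.48,90, -1,-37,-20,0,0,0.49,90, -1,-37,-20,0,0,0.49,90, -1,-37,-20,0,0,0.49,90]';python3 -c "
from h import *
st();
cs=[Cam('scene'),Cam('side')]
for k in cs:
    for d in bot.silhouettes(k.n,'tin_a_mid'):
      w=k.ray(d['uv'],.06);print(k.n,round(d['confidence'],2),*fit([(k,d['mask'])],TIN,w,1))
c=Cam('wrist');cv2.imwrite('pics/g.png',c.img)
"
```

```text
clock: 11.58
eef_pos: [0.4875, 0.2161, 0.2119]
tool_rot: [-0.368, 0.93, -0.0, 0.0]
ft_force: [0.8, -0.9, 0.2]
grip_width: 0.0772
grasp_force: 0.0
clock: 12.17
eef_pos: [0.4868, 0.1804, 0.1918]
tool_rot: [-0.579, 0.815, -0.0, 0.0]
ft_force: [-0.6, -0.3, -1.0]
grip_width: 0.0769
grasp_force: 0.0
yaw 2.8059 pos [0.4868 0.1804 0.1918] F [-0.6 -0.3 -1. ] w 0.0769 tz [ 0.  0. -1.] q [ 0.35  0.31 -0.06  1.2  -0.   -0.88] 12.1667
scene 0.73 [ 0.4842  0.1809 -0.4152] 0.074
side 0.63 [ 0.4849  0.1777 -0.3522] 0.057
```

View pics/g.png

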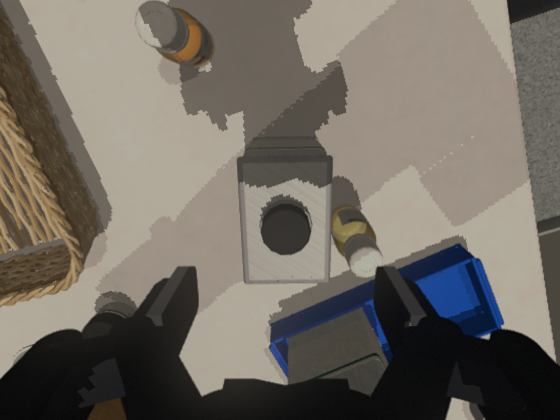

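The tin is centred and aligned at columns 238–333. The amber bottle at (355,240) stands close to the right finger's path, so I measure it.

```bash
python3 -c "
from h import *
c=Cam('wrist')
for t,p in(('amber_a',AMB),('tin_a_mid',TIN)):
  for d in bot.silhouettes('wrist',t):
    w=c.ray(d['uv'],.06);r=fit([(c,d['mask'])],p,w,p is TIN);
    v=r[0][:2]-[.486,.1804];a=-.336;print(t,round(d['confidence'],2),r,'local',np.round([v[0]*np.cos(a)+v[1]*np.sin(a),-v[0]*np.sin(a)+v[1]*np.cos(a)],4))
"
```

```text
amber_a 0.98 (array([0.5195, 0.0457]), np.float64(0.07)) local [ 0.076  -0.1161]
amber_a 0.62 (array([0.444 , 0.2339]), np.float64(0.094)) local [-0.0573  0.0367]
```

```bash
python3 -m inch '[-2,-4,-30,0,0,0,90, -2,-4,-60,0,0,0,90, -2,-4,-80,0,0,0,90, -2,-4,-90,0,0,0,90, -2,-4,-92,0,0,0,90, -2,-4,-92,0,0,0,90, -2,-4,-92,0,0,0,0, -2,-4,-92,0,0,0,0]'; python3 -m inch '[0,0,0,0,0,0,0,0,0,0,0,0,0,0,0,0,0,0,0,0,0,0,0,0,0,0,0,0,0,0,0,0,0,0,0]'; python3 -m inch '[0,0,10,0,0,0,0, 0,0,30,0,0,0,0, 0,0,60,0,0,0,0, 0,0,90,0,0,0,0, 0,0,110,0,0,0,0, 0,0,120,0,0,0,0, 0,0,120,0,0,0,0,0,0,120,0,0,0,0]';python3 -m inch '[0,0,0,0,0,0,0, 0,0,0,0,0,0,0, 0,0,0,0,0,0,0, 0,0,0,0,0,0,0]'; python3 -c "
from h import *
for i in range(3):
  bot.camera('wrist');st()"
```

```text
clock: 13.23
eef_pos: [0.4858, 0.1767, 0.1015]
tool_rot: [-0.58, 0.815, -0.0, 0.002]
ft_force: [-8.3, -2.4, 19.2]
grip_width: 0.0553
grasp_force: 59.2
clock: 13.65
eef_pos: [0.4859, 0.1768, 0.1016]
tool_rot: [-0.58, 0.815, -0.0, 0.002]
ft_force: [-1.6, -0.4, 6.6]
grip_width: 0.0549
grasp_force: 64.5
clock: 14.32
eef_pos: [0.4844, 0.1761, 0.2194]
tool_rot: [-0.58, 0.815, -0.0, -0.0]
ft_force: [-0.8, 0.2, -2.7]
grip_width: 0.0548
grasp_force: 63.9
clock: 14.65
eef_pos: [0.484, 0.176, 0.2185]
tool_rot: [-0.58, 0.815, 0.0, -0.001]
ft_force: [-0.1, -0.4, -2.0]
grip_width: 0.0548
grasp_force: 63.9
yaw 2.808 pos [0.4842 0.176  0.2188] F [-0.1  0.8 -1.5] w 0.0548 tz [-0.002 -0.001 -1.   ] q [ 0.35  0.29 -0.02  1.26 -0.   -0.89] 14.7
yaw 2.808 pos [0.4843 0.1761 0.219 ] F [-0.4  0.6 -1.1] w 0.0549 tz [-0.001 -0.    -1.   ] q [ 0.35  0.29 -0.02  1.26 -0.   -0.89] 14.75
yaw 2.808 pos [0.4845 0.1761 0.2193] F [-0.6 -0.4 -1.4] w 0.055 tz [-0.001 -0.    -1.   ] q [ 0.35  0.29 -0.02  1.26 -0.   -0.89] 14.8
```

Under 2 N, so this one is empty and goes to the yellow tray's far slot.

```bash
python3 -m inch '[0,-5,12,0,0,-0.03,0, 0,-22,22,0,0,-0.1,0, -2,-50,25,0,0,-0.2,0, -4,-83,25,0,0,-0.3,0, -5,-118,25,0,0,-0.4,0, -6,-153,25,0,0,-0.5,0, -7,-188,25,0,0,-0.6,0, -8,-223,25,0,0,-0.7,0]';python3 -m inch '[-1,-35,0,0,0,-0.1,0, -1,-70,0,0,0,-0.2,0, -1,-105,0,0,0,-0.3,0, -2,-140,0,0,0,-0.4,0, -2,-175,0,0,0,-0.5,0, -2,-210,0,0,0,-0.58,0, -2,-240,0,0,0,-0.617,0, -2,-265,0,0,0,-0.617,0]';python3 -m inch '[0,-15,0,0,0,0,0, 0,-28,0,0,0,0,0, 0,-33,0,0,0,0,0, 0,-33,0,0,0,0,0, 0,-33,0,0,0,0,0, 0,-33,0,0,0,0,0]'
python3 -c "
from h import *
st();c=Cam('wrist');cv2.imwrite('pics/i.png',c.img)
for k in('scene','side','wrist'):
    c=Cam(k)
    for d in bot.silhouettes(k,'tray_yellow'):print(k,d['confidence'],fit([(c,d['mask'])],TRAY,(.431,-.3415),1))
"
```

```text
clock: 15.47
eef_pos: [0.4763, -0.0483, 0.2449]
tool_rot: [-0.263, 0.965, -0.0, 0.0]
ft_force: [0.9, -0.8, -1.9]
grip_width: 0.0549
grasp_force: 63.9
clock: 16.13
eef_pos: [0.4742, -0.3143, 0.2445]
tool_rot: [0.041, 0.999, -0.0, 0.0]
ft_force: [0.6, 0.3, -1.8]
grip_width: 0.0554
grasp_force: 63.9
clock: 16.63
eef_pos: [0.4748, -0.3437, 0.2448]
tool_rot: [0.039, 0.999, 0.0, -0.0]
ft_force: [0.4, 0.2, -1.8]
grip_width: 0.0553
grasp_force: 63.9
yaw 1.4923 pos [ 0.4748 -0.3437  0.2448] F [ 0.4  0.2 -1.8] w 0.0553 tz [-0.     0.001 -1.   ] q [-0.63  0.42  0.23  1.39  0.   -0.55] 16.6333
scene 0.92 (array([ 0.428 , -0.3415, -0.0707]), np.float64(0.059))
side 0.64 (array([ 0.4308, -0.3422, -0.0777]), np.float64(0.036))
wrist 0.76 (array([ 0.3496, -0.3339, -0.0812]), np.float64(0.066))
```

View pics/i.png

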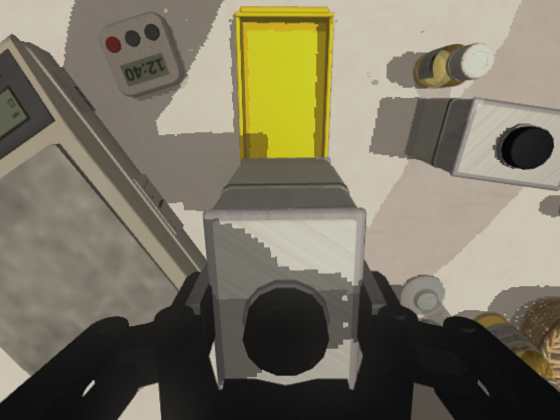

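The wrist view shows the tin (column 286) aligned with the yellow tray (column 285). The scale is on the left, so I check how much room the fingers have there.

```bash
python3 -c "
from h import *
c=Cam('scene')
for z in(.03,.06,.09):print(c.ray((471,258),z),c.ray((478,330),z))"
python3 -m inch '[0,-1,-30,0,0,0,0, 0,-1,-60,0,0,0,0, 0,-1,-90,0,0,0,0, 0,-1,-110,0,0,0,0, 0,-1,-122,0,0,0,0, 0,-1,-122,0,0,0,0, 0,-1,-122,0,0,0,0]'
```

```text
[ 0.61045754 -0.43981132] [ 0.4280107  -0.49011998]
[ 0.58348604 -0.43640992] [ 0.40726479 -0.4850019 ]
[ 0.55651454 -0.43300851] [ 0.38651888 -0.47988383]
clock: 17.62
eef_pos: [0.4742, -0.3455, 0.1222]
tool_rot: [0.04, 0.999, 0.0, -0.001]
ft_force: [0.4, -0.0, -0.6]
grip_width: 0.0554
grasp_force: 63.9
```

```bash
python3 -m inch '[0,0,-5,0,0,0,0, 0,0,-10,0,0,0,0, 0,0,-13,0,0,0,0, 0,0,-14,0,0,0,0, 0,0,-15,0,0,0,0, 0,0,-16,0,0,0,0, 0,0,-16,0,0,0,0, 0,0,-16,0,0,0,0]'
```

```text
clock: 18.28
eef_pos: [0.4747, -0.3458, 0.1069]
tool_rot: [0.04, 0.999, -0.0, 0.0]
ft_force: [-0.3, -0.4, -1.9]
grip_width: 0.0549
grasp_force: 63.9
```

```bash
python3 -m inch '[0,0,-1,0,0,0,0, 0,0,-2,0,0,0,0, 0,0,-2,0,0,0,0, 0,0,-2,0,0,0,0, 0,0,-2,0,0,0,0]'
```

```text
clock: 18.7
eef_pos: [0.4748, -0.346, 0.1057]
tool_rot: [0.04, 0.999, -0.0, 0.0]
ft_force: [-2.5, 0.9, 5.0]
grip_width: 0.0552
grasp_force: 64.5
```

Contact is made (+5 N). I release, rise, and move to tin 3.

```bash
python3 -m inch '[0,0,0,0,0,0,85, 0,0,0,0,0,0,85, 0,0,0,0,0,0,85, 0,0,0,0,0,0,85, 0,0,20,0,0,0,85, 0,0,55,0,0,0,85, 0,0,90,0,0,0,90, 0,0,105,0,0,0,90]'; python3 -c "
from h import *
st()"
```

```text
clock: 19.37
eef_pos: [0.4762, -0.3469, 0.2144]
tool_rot: [0.04, 0.999, -0.002, 0.003]
ft_force: [0.9, -0.1, 0.7]
grip_width: 0.0768
grasp_force: 0.0
yaw 1.491 pos [ 0.4762 -0.3469  0.2144] F [ 0.9 -0.1  0.7] w 0.0768 tz [ 0.005 -0.004 -1.   ] q [-0.63  0.43  0.17  1.31 -0.   -0.55] 19.3667
```

```bash
python3 -m inch '[-4,20,0,0,0,0.12,90, -8,45,0,0,0,0.24,90, -12,70,0,0,0,0.36,90, -16,95,0,0,0,0.48,90, -20,120,0,0,0,0.6,90, -25,145,0,0,0,0.72,90, -30,165,-10,0,0,0.84,90, -30,178,-20,0,0,0.96,90]';python3 -m inch '[0,0,0,0,0,0.12,90, 0,0,0,0,0,0.24,90, 0,0,0,0,0,0.36,90, 0,0,0,0,0,0.46,90, 0,0,0,0,0,0.46,90, 0,0,0,0,0,0.46,90, 0,0,0,0,0,0.46,90]';python3 -c "
from h import *
st();
c=Cam('wrist');cv2.imwrite('pics/j.png',c.img)
for t,p in(('amber_a',AMB),('tin_a_mid',TIN)):
  for d in bot.silhouettes('wrist',t):
    w=c.ray(d['uv'],.06);print(t,round(d['confidence'],2),d['mask'].sum(),*fit([(c,d['mask'])],p,w,p is TIN))
"
```

```text
clock: 20.03
eef_pos: [0.444, -0.1661, 0.19]
tool_rot: [-0.429, 0.903, -0.0, 0.0]
ft_force: [0.1, -0.4, -0.2]
grip_width: 0.0767
grasp_force: 0.0
clock: 20.62
eef_pos: [0.4446, -0.1678, 0.1896]
tool_rot: [-0.62, 0.784, 0.0, 0.0]
ft_force: [0.4, 0.6, 0.1]
grip_width: 0.0767
grasp_force: 0.0
yaw 2.9088 pos [ 0.4446 -0.1678  0.1896] F [0.4 0.6 0.1] w 0.0767 tz [-0.  0. -1.] q [-0.36  0.23 -0.18  1.16  0.   -1.7 ] 20.6167
amber_a 0.82 2388 [ 0.3829 -0.1931] 0.044
amber_a 0.82 276 [0.5187 0.0476] 0.828
tin_a_mid 0.8 2351 [ 0.4886 -0.3596 -0.0571] 0.157
```

View pics/j.png

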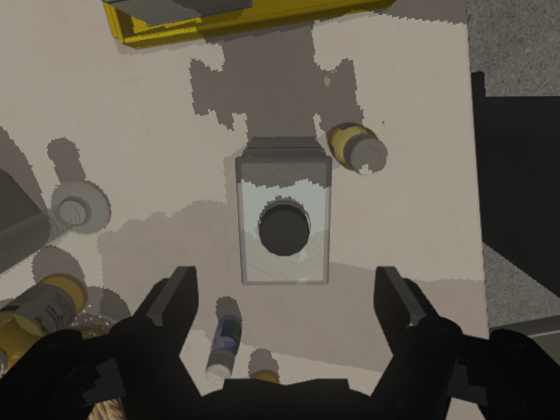

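Tin 3 is centred at columns 237–331, and the amber bottle is clear on the upper right.

```bash
python3 -m inch '[0,0,-30,0,0,0,90, 0,1,-60,0,0,0,90, 0,1,-78,0,0,0,90, 0,1,-87,0,0,0,90, 0,1,-89,0,0,0,90, 0,1,-89,0,0,0,90, 0,1,-89,0,0,0,0, 0,1,-89,0,0,0,0]'; python3 -m inch '[0,0,0,0,0,0,0,0,0,0,0,0,0,0,0,0,0,0,0,0,0,0,0,0,0,0,0,0,0,0,0,0,0,0,0]'; python3 -m inch '[0,0,10,0,0,0,0, 0,0,30,0,0,0,0, 0,0,60,0,0,0,0, 0,0,90,0,0,0,0, 0,0,110,0,0,0,0, 0,0,130,0,0,0,0, 0,0,140,0,0,0,0,0,0,140,0,0,0,0]';python3 -m inch '[0,0,0,0,0,0,0, 0,0,0,0,0,0,0, 0,0,0,0,0,0,0, 0,0,0,0,0,0,0]'; python3 -c "
from h import *
for i in range(3):
  bot.camera('wrist');st()"
```

```text
clock: 21.43
eef_pos: [0.4459, -0.1673, 0.1024]
tool_rot: [-0.621, 0.784, -0.001, 0.001]
ft_force: [-6.3, 2.6, 17.7]
grip_width: 0.0551
grasp_force: 60.0
clock: 21.85
eef_pos: [0.4461, -0.1674, 0.1024]
tool_rot: [-0.621, 0.784, -0.002, 0.001]
ft_force: [0.3, -0.2, 6.0]
grip_width: 0.0549
grasp_force: 65.7
clock: 22.52
eef_pos: [0.4458, -0.1673, 0.2434]
tool_rot: [-0.621, 0.784, -0.002, 0.001]
ft_force: [1.6, 0.9, -2.5]
grip_width: 0.055
grasp_force: 64.9
clock: 22.85
eef_pos: [0.4439, -0.1665, 0.2395]
tool_rot: [-0.621, 0.784, 0.001, -0.001]
ft_force: [-0.2, -1.3, -1.9]
grip_width: 0.0549
grasp_force: 64.9
yaw 2.9109 pos [ 0.444  -0.1666  0.2396] F [-0.3  0.6 -2.2] w 0.0548 tz [-0.002  0.001 -1.   ] q [-0.36  0.2  -0.09  1.29  0.   -1.7 ] 22.9
yaw 2.911 pos [ 0.4442 -0.1666  0.2399] F [ 0.2 -0.1 -1.9] w 0.0551 tz [-0.002  0.001 -1.   ] q [-0.36  0.2  -0.08  1.29 -0.   -1.7 ] 22.95
yaw 2.911 pos [ 0.4443 -0.1667  0.24  ] F [ 0.2 -0.2 -2.1] w 0.0549 tz [-0.001  0.001 -1.   ] q [-0.36  0.2  -0.08  1.29  0.   -1.7 ] 23.0
```

About 2 N, so this one is also empty and goes to the yellow tray's near slot.

```bash
python3 -m inch '[-8,-8,5,0,0,-0.1,0, -20,-25,8,0,0,-0.22,0, -32,-45,8,0,0,-0.34,0, -44,-68,8,0,0,-0.46,0, -52,-90,8,0,0,-0.58,0, -58,-110,8,0,0,-0.7,0, -61,-130,8,0,0,-0.82,0, -61,-150,8,0,0,-0.94,0]';python3 -m inch '[0,-15,0,0,0,-0.12,0, 0,-21,0,0,0,-0.24,0, 0,-21,0,0,0,-0.36,0, 0,-21,0,0,0,-0.48,0, 0,-21,0,0,0,-0.48,0, 0,-21,0,0,0,-0.48,0, 0,-21,0,0,0,-0.48,0]';python3 -c "
from h import *
st();c=Cam('wrist');cv2.imwrite('pics/k.png',c.img)
for d in bot.silhouettes('wrist','tray_yellow'):
  print(d['confidence'],d['mask'].sum())
  for col in(.40,):
    m=d['mask'];r=[ (int(np.flatnonzero(m[y]).min()),int(np.flatnonzero(m[y]).max()),y) for y in range(0,420,25) if m[y].any()];print(r)
"
```

```text
clock: 23.67
eef_pos: [0.3827, -0.3177, 0.2486]
tool_rot: [-0.195, 0.981, 0.0, -0.0]
ft_force: [0.6, -0.0, -1.8]
grip_width: 0.0548
grasp_force: 65.0
clock: 24.25
eef_pos: [0.3836, -0.3377, 0.2486]
tool_rot: [0.039, 0.999, 0.0, -0.0]
ft_force: [0.9, 0.9, -2.7]
grip_width: 0.0552
grasp_force: 64.9
yaw 1.4936 pos [ 0.3836 -0.3377  0.2486] F [ 0.9  0.9 -2.7] w 0.0552 tz [-0.  0. -1.] q [-0.72  0.26  0.02  1.33 -0.   -0.64] 24.25
0.61 2967
[(242, 330, 125)]
```

View pics/k.png

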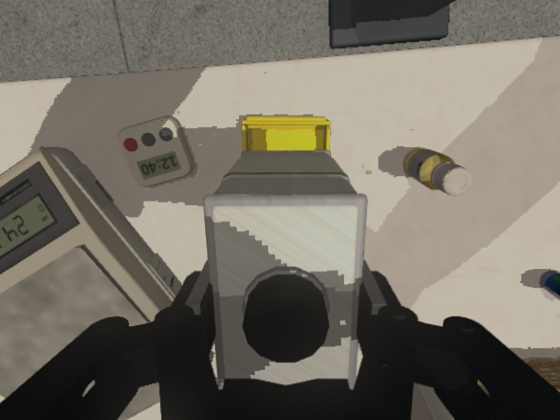

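The tray's near end (columns 242–330) is centred under the tin (column 286).

```bash
python3 -m inch '[0,0,-30,0,0,0,0, 0,0,-60,0,0,0,0, 0,0,-90,0,0,0,0, 0,0,-112,0,0,0,0, 0,0,-125,0,0,0,0, 0,0,-128,0,0,0,0, 0,0,-128,0,0,0,0, 0,0,-128,0,0,0,0]'; python3 -m inch '[0,0,-4,0,0,0,0, 0,0,-8,0,0,0,0, 0,0,-10,0,0,0,0, 0,0,-11,0,0,0,0, 0,0,-12,0,0,0,0, 0,0,-12,0,0,0,0, 0,0,-12,0,0,0,0]'
```

```text
clock: 25.02
eef_pos: [0.3842, -0.3382, 0.1216]
tool_rot: [0.04, 0.999, -0.0, 0.001]
ft_force: [-0.1, -0.2, -2.1]
grip_width: 0.0551
grasp_force: 64.8
clock: 25.6
eef_pos: [0.3836, -0.3378, 0.1088]
tool_rot: [0.04, 0.999, -0.0, 0.0]
ft_force: [-0.4, 0.3, -2.2]
grip_width: 0.0551
grasp_force: 64.8
```

```bash
python3 -m inch '[0,0,-1,0,0,0,0, 0,0,-2,0,0,0,0, 0,0,-3,0,0,0,0, 0,0,-3,0,0,0,0, 0,0,-3,0,0,0,0]'
```

```text
clock: 26.02
eef_pos: [0.3838, -0.3379, 0.1065]
tool_rot: [0.04, 0.999, -0.0, 0.0]
ft_force: [-0.9, 1.8, 4.9]
grip_width: 0.0552
grasp_force: 65.4
```

Contact is made. I release, rise and withdraw.

```bash
python3 -m inch '[0,0,0,0,0,0,85, 0,0,0,0,0,0,85, 0,0,0,0,0,0,85, 0,0,0,0,0,0,85, 0,0,20,0,0,0,85, 0,0,55,0,0,0,85, 0,0,90,0,0,0,90, 0,0,130,0,0,0,90]'; python3 -m inch '[0,30,20,0,0,0,90, 0,60,40,0,0,0,90, 0,100,60,0,0,0,90, 0,140,80,0,0,0,90, 0,180,80,0,0,0,90, 0,220,80,0,0,0,90, 0,220,80,0,0,0,90, 0,220,80,0,0,0,90]'; python3 -m inch '[0,0,0,0,0,0,90, 0,0,0,0,0,0,90, 0,0,0,0,0,0,90]'; python3 -c "
from h import *
st()
for n in('scene','side'):
  c=Cam(n);cv2.imwrite('pics/fin_%s.png'%n,c.img)
  for t,p in(('tin_a_mid',TIN),('amber_a',AMB),('blue_bottle',BLU),('cylinder_tall',CYL)):
    for d in bot.silhouettes(n,t):
      if d['confidence']>.4:print(n,t,round(d['confidence'],2),fit([(c,d['mask'])],p,c.ray(d['uv'],.05),0))
"
```

```text
clock: 26.68
eef_pos: [0.3828, -0.3371, 0.2358]
tool_rot: [0.04, 0.999, 0.001, -0.001]
ft_force: [0.3, -1.0, -0.5]
grip_width: 0.077
grasp_force: 0.0
clock: 27.35
eef_pos: [0.3837, -0.1159, 0.3161]
tool_rot: [0.037, 0.999, -0.0, 0.0]
ft_force: [-0.4, -1.1, 0.4]
grip_width: 0.0767
grasp_force: 0.0
clock: 27.6
eef_pos: [0.3836, -0.1191, 0.3154]
tool_rot: [0.041, 0.999, -0.0, -0.0]
ft_force: [0.2, 0.2, -1.1]
grip_width: 0.0771
grasp_force: 0.0
yaw 1.4885 pos [ 0.3836 -0.1191  0.3154] F [ 0.2  0.2 -1.1] w 0.0771 tz [-0.001 -0.    -1.   ] q [-0.3   0.02 -0.09  1.46 -0.   -0.22] 27.6
scene tin_a_mid 0.64 (array([ 0.5258, -0.3341]), np.float64(0.506))
scene amber_a 0.8 (array([0.4431, 0.2334]), np.float64(0.189))
scene amber_a 0.79 (array([0.5187, 0.0489]), np.float64(0.07))
scene amber_a 0.67 (array([ 0.3841, -0.1938]), np.float64(0.074))
scene blue_bottle 0.75 (array([ 0.5371, -0.0325]), np.float64(0.189))
scene cylinder_tall 0.72 (array([ 0.6369, -0.1912]), np.float64(0.083))
scene cylinder_tall 0.67 (array([ 0.3464, -0.3664]), np.float64(0.702))
side tin_a_mid 0.71 (array([ 0.4913, -0.3331]), np.float64(0.275))
side amber_a 0.78 (array([0.5179, 0.0466]), np.float64(0.149))
side blue_bottle 0.8 (array([ 0.5341, -0.0349]), np.float64(0.112))
side cylinder_tall 0.57 (array([ 0.6349, -0.1915]), np.float64(0.056))
```

View pics/fin_scene.png

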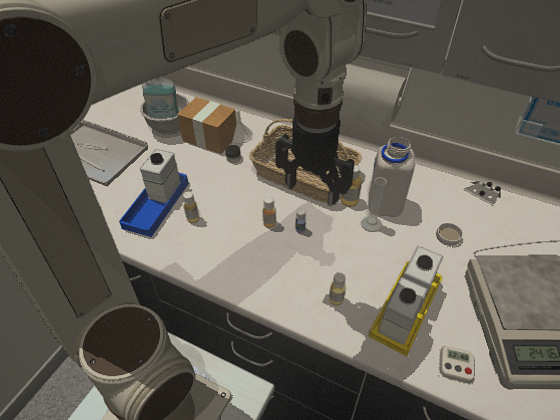

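The full tin stands in the blue tray at (159,180) and the two empties in the yellow one at (408,305) and (425,270). The bottles and cylinder have not moved and the gripper is clear, so I hand in.

```bash
python3 -c "
from workcell import bot
print(bot.job_done())"
```

```text
the job is handed in; nothing more can be done
None
```

I handed the job in at about 28 s: the one full tin (about 6 N) stands in the blue tray and the two empty ones (about 2 N each) in the yellow tray, with the bottles and tall cylinder where they were in the final pictures; no verdict came back.

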